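# Fit the blow-off nozzle to the bench air coupler

### The job

Fit the blue blow-off nozzle to the quick coupler on the bench air outlet: pull the coupler's ringed sleeve back (down) until it stays back by itself, take the nozzle out of the wooden rack and press its plug straight down into the coupler until the sleeve springs forward again and locks it, then let go. Press gently, never harder on the coupler with the nozzle than about 30 N, and leave the wooden-handled tool in the rack, the yellow cup and the small brown shutter where they are.

Things in the scene. Friction and masses are not known exactly. Their poses are not given: they have to be found in the camera images.
- mouth (a point): Nominal centre of the funnel mouth's rim, 14 mm above outlet; the true rim is off by as much as the coupler is. Funnel 30 mm outer, about 25 mm inner diameter, narrowing to a round 17.8 mm bore over 4 mm. The rim does not move with the sleeve.
- ring (a point): Nominal centre of the upper face of the sleeve's blue ring (50 mm diameter, 6 mm thick), 16 mm below outlet, with the sleeve forward; off by as much as the coupler is. It is a ledge for fingertips to push down on. Above it the sleeve is a 36 mm ribbed steel cylinder, 23.5 mm tall. At least 14 mm is free below the ring.
- outlet (a point): Nominal centre of the coupler: on the block's centre line, 90 mm above the bench. The coupler is screwed on by hand in a loose seat: its true centre is up to 14 mm higher or lower and up to 2.5 mm off in x and in y, so find it by touch or sight. It gives sideways, up to 4 mm from nominal, under 2 to 3 N and stays there; it does not give up or down.
- sleeve (a joint): How far the sleeve is pulled back, straight down, m: 0 forward, 0.011 fully back at a hard stop. Its spring pushes it forward with 4 N at 0, 7.3 N at 0.011. Pulled beyond about 0.009 with no plug in, it stays back by itself, at about 0.006, when let go; it springs to 0 when a plug is pressed home. With the sleeve forward no plug can enter.
- collar (a joint): Height of the spring collar in the bore, m, up positive: 0 in the empty coupler with its sleeve forward; 0.008 sprung up once the sleeve is back, its flat top then 6.5 mm above the coupler's true centre; about -0.0065 to -0.009 pressed down by a locked plug. Its spring pushes up with 2.5 to 5 N.
- nozzle_mid (a point): Centre of the nozzle's round blue grip (24 mm diameter, 40 mm tall); z points along the nozzle to its brass outlet, whose end is 36 mm above this point. Below: a steel shoulder 32 mm in diameter, 21 to 25.5 mm below this point, then the 16 mm plug with a groove round it, its tip 50 mm below. 0.11 to 0.19 kg. It stands upright in an outer hole of the rack, shoulder on the rack's top.
- nozzle_tip (a point): End of the nozzle's plug, on its axis, 50 mm below nozzle_mid; z points up along the nozzle. The plug locks when its tip is 8 to 10.5 mm below the coupler's true centre (22 to 24.5 mm below the rim); at 10.5 mm the shoulder meets the rim, a hard stop. Once locked it may spring back up by up to 2.5 mm. Seating it takes 3 to 15 N.
- rack: Wooden rack block 56 x 176 x 34 mm fixed on the bench, origin at the centre of its underside, holes in a row along its y axis at -60, 0 and 60 mm, 28 mm deep, 19 mm wide.
- awl: Bystander: modelling tool with a turned wooden handle, 28 mm diameter, standing in the other outer hole of the rack, top 86 mm above the bench; origin at its foot, 9.5 mm above the bench.
- cup: Bystander: yellow cup, 76 mm diameter, 85 mm tall, standing on the bench; origin under its centre.
- shutter: Bystander: small dark brown model shutter lying flat, 50 x 64 x 9 mm; origin under its centre.
- stand: Grey outlet block 70 x 110 x 28 mm with the upright steel quick coupler (mouth up) on its centre line; origin under the block's centre, on the bench. A force on the coupler counts as on this body.
- nozzle: The whole nozzle; origin at the plug's tip, z up along it.
There are look-alikes about, which are no part of the job. Of the things like the nozzle, leave any that is white; of the rest the larger one is meant.

How it is judged:
On the way, in this order (a step that is already met when the one before it is completed fails the run):
1. the sleeve is pulled back and the collar has sprung up, so that it stays back (value of joint sleeve above 0.004 m and value of joint collar above 0.006 m), for 0.2 s.
2. the sleeve, let go, stays back by itself (value of joint sleeve above 0.004 m and contact force between the fingers and stand below 0.1 N and distance between the grasp point and outlet above 0.08 m), for 0.1 s.
3. the plug is pressed home and the sleeve has sprung forward over it (value of joint sleeve below 0.002 m and value of joint collar below -0.004 m), for 0.2 s.
At the end, for the whole second after the job is handed in: The nozzle stands upright (within 0.12 rad) in the coupler, its plug tip within 9 mm of the outlet's nominal axis seen from above, the collar pressed down by it (below -4 mm), the sleeve forward (within 2 mm), at rest and released (all of step 3 and horizontal distance between nozzle_tip and outlet below 0.009 m and angle between nozzle_tip's own z axis and vertical below 0.12 rad and linear speed of nozzle below 0.02 m/s); the robot touches nothing.
It fails at once if the nozzle is pressed on the outlet with more than 35 N (contact force between nozzle and stand above 35 N).
It fails at once if the tool with the wooden handle is moved by more than 20 mm (distance of awl from where it was at the start of the episode above 0.02 m).
It fails at once if the cup or the shutter is moved by more than 20 mm (distance of any of cup, shutter from where it was at the start of the episode above 0.02 m).
It also fails if it takes over 72 s, if anything falls off the work surface, if the arm or the gripper's body presses on something with over 40 N, if the wrist force passes 120 N, or if a joint passes its speed limit or range.

### The arm

A 6-joint arm with a two-finger parallel gripper is mounted at the origin on the work surface. World frame = base frame: x ahead of the robot, y to its left, z up, the work surface at z = 0. Lengths are in m, angles in rad, forces in N, time in s.
With the tool pointing down it reaches from about 0.35 to 0.8 m from the base axis. Payload 7.3 kg.
Tool frame: the origin (TCP) lies midway between the tips of the shut fingers; the grasp point (between the pads) lies 19 mm behind it; x points along the fingers, z is the direction in which the jaws open and shut, and the axes are right-handed (so a half turn about x gives the same grasp; the last joint's range is limited). The gripper opens to 85 mm and grips with 20 to 120 N. Pads are 22 mm wide; open, the fingers measure 114 mm over their backs; the gripper's body (76 mm by 85 mm) begins 54 mm behind the grasp point. The pads swing forward as they close: fully open they stand 13 mm farther back than shut.
Start: joints at [-1.402, 0.342, 1.524, -0, 1.275, -0.146], TCP at [0.163, -0.499, 0.231] pointing down, gripper open.
Joint ranges: [-2.53, 2.53], [-0.77, 2.02], [0.04, 2.7], [-1, 4.14], [0.28, 2.66], [-3.11, 3.11]. Speed limits (rad/s): [2.57, 2.57, 3.14, 3.14, 3.14, 3.14].

### API

Orientations are given as a unit quaternion [x, y, z, w].
In Python, from workcell import robot gives the robot as it stands.
- The arm moves only by the tool apply_moves, never from a script. Its argument "targets" is a list of rows, each a list of 2 entries, a list of its own where there are three numbers: the shift along the tool's x, y, z in m, then the turn, a rotation vector about the tool's x, y, z in rad. A call has exactly 5 rows; each row shifts and turns the commanded pose from where the row before left it, along the tool's axes as they then stand; what a row does not reach is not made up. A row lasts 1/10 s, in which the tool goes at most 50 mm and 8.59 degrees, less where a joint would pass 70% of its speed; a pose out of reach is approached as far as the arm can. A call with a gripper value outside its range is refused whole. "gripper" is the finger opening in m, from 0 to 0.0854, set as the call begins (left out, the last holds). The fingers move at their own pace and stop on an object; "force" is the grip in N (left out, the last holds). Time passes only in rows, so rows that do not move let the fingers close, or fill a call up. It gives the time, the measured TCP pose, the force and the opening at its end, in the units of the state.
- robot.read_state(): the state, without advancing time (a new reading comes with each control period).
- robot.get_image(name): name is "scene" or "side" or "wrist"; returns a dict with "pixels" (420x560x3 uint8, red, green, blue), "fov_y" (degrees; the focal length in pixels is half the picture's height over the tangent of half this angle, whatever the lens; pixels are square), "cx", "cy" (the principal point, pixels), "dist_coeffs" ([k1, k2, p1, p2, k3] as OpenCV has them; the pictures are not rectified), "world_to_cam" (4x4, takes a point from world to camera coordinates). Camera axes: x right, y down, z forward; pixel columns grow to the right and rows downward; lengths in m; the calibration is good to about 2 mm. A picture is of the moment at which its call begins. There is no depth.
- robot.job_done(): hands the job in, once; it reports no verdict.
The state is a dict: "time_s": time; "q": joint angles; "qvel": joint speeds; "joint_efforts": joint torques, N m; "tool_pos": TCP position; "ee_rot": TCP orientation; "force": force on the tool from outside, world axes, zero at the start; "wrist_torque": the same for the moment, N m; "gripper_width": opening from 0.0 (shut) to 1.0 (fully open).
Only numpy, scipy, OpenCV 4.12 (cv2) and the standard library are available. Lean on these libraries where they do the work, as an engineer would, in place of code of your own. Each camera call takes 0.05 s, during which the arm holds its last target.

## Working session

There is one attempt and no reset: what is moved stays moved. The work goes in short steps, Python scripts to look and compute and a tool call to move; the robot and the scene stay as the last step left them, time stands still between calls to the robot, and variables do not carry over. Pictures are saved under pics/ and viewed, and the job is handed in when it is done.

Besides the shell and the picture viewer there is one more tool, called after "Emit:" as a command line: name --argument value ..., lists and objects as JSON in quotes. apply_moves: Moves the arm, as the interface text tells. Its arguments: {"type":"object","properties":{"targets":{"type":"array","items":{"type":"array"}},"gripper":{"type":"number"},"force":{"type":"number"}},"required":["targets"]}

```bash
ls; mkdir -p pics; cat > h.py <<'E'
import numpy as np, cv2
from workcell import robot
def snap(n,f):
    d=robot.get_image(n); cv2.imwrite(f,cv2.cvtColor(d['pixels'],cv2.COLOR_RGB2BGR)); 
    np.savez(f[:-4]+'.npz',**{k:np.array(v) for k,v in d.items()}); return d
def load(f):
    return dict(np.load(f[:-4]+'.npz'))
def K(d):
    h=d['pixels'].shape[0]; f=h/2/np.tan(np.radians(float(d['fov_y']))/2)
    return np.array([[f,0,float(d['cx'])],[0,f,float(d['cy'])],[0,0,1]])
def ray(d,u,v):
    p=cv2.undistortPoints(np.array([[[u,v]]],float),K(d),np.array(d['dist_coeffs'],float))[0,0]
    M=np.array(d['world_to_cam']);R=M[:3,:3];t=M[:3,3]
    r=R.T@np.array([p[0],p[1],1]); return -R.T@t, r/np.linalg.norm(r)
def onz(d,u,v,z):
    o,r=ray(d,u,v); return o+r*(z-o[2])/r[2]
def proj(d,P):
    M=np.array(d['world_to_cam']); rv=cv2.Rodrigues(M[:3,:3])[0]
    return cv2.projectPoints(np.array(P,float).reshape(-1,3),rv,M[:3,3],K(d),np.array(d['dist_coeffs'],float))[0][:,0]
def tri(*drs):
    A=np.zeros((3,3));b=np.zeros(3)
    for d,u,v in drs:
        o,r=ray(d,u,v);P=np.eye(3)-np.outer(r,r);A+=P;b+=P@o
    return np.linalg.solve(A,b)
E
python3 - <<'E'
from h import *
for n in ['scene','side','wrist']:
    d=snap(n,f'pics/{n}0.png'); M=d['world_to_cam']; print(n,d['fov_y'],d['dist_coeffs'],(-M[:3,:3].T@M[:3,3]).round(3))
print(robot.read_state())
E
```

```text
pics
scene 45.90434847979161 [-0.11715489  0.          0.          0.          0.        ] [ 1.198 -0.042  0.818]
side 47.74650637651041 [0.04648809 0.         0.         0.         0.        ] [ 0.431 -0.759  0.574]
wrist 67.36735553035365 [-0.02906061  0.          0.          0.          0.        ] [ 0.228 -0.479  0.372]
{'time_s': 0.15, 'q': array([-1.40200161e+00,  3.42587897e-01,  1.52478077e+00, -2.60857884e-05,
        1.27541449e+00, -1.46024520e-01]), 'qvel': array([ 0.00109041, -0.00148677, -0.00080842, -0.0010379 , -0.00235288,
        0.00042185]), 'joint_efforts': array([ 1.09594934e-03, -4.33908856e+01, -2.46146768e+01, -1.81706018e-04,
        5.71775410e-03, -9.63455108e-06]), 'tool_pos': array([ 0.16251421, -0.49890007,  0.23077839]), 'ee_rot': array([ 0.4157238 ,  0.57250716, -0.41514798,  0.57189284]), 'force': array([-0.6036991 , -0.55597129,  0.40861929]), 'wrist_torque': array([ 0.01936696, -0.01593699, -0.01203123]), 'gripper_width': 1.0003873943125456}
```

View pics/scene0.png

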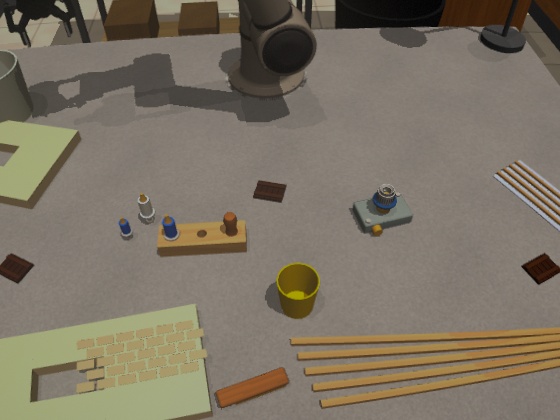

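View pics/side0.png

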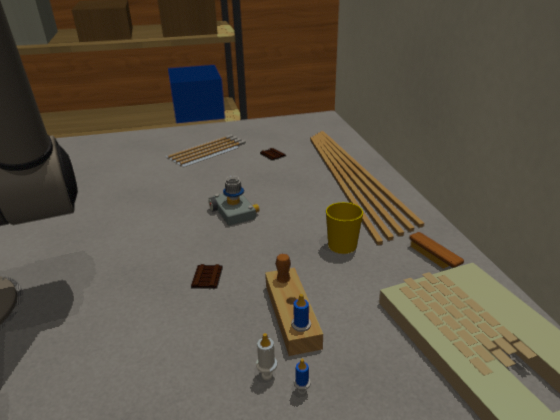

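View pics/wrist0.png

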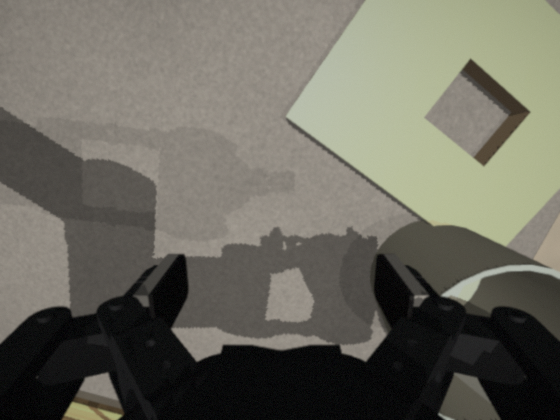

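The scene view shows the blue nozzle in the rack at about (170,228), the awl at (230,222) and the coupler at (386,197). The cup is at (298,290) and the shutter at (270,190). In the side view the coupler is at (233,190) and the nozzle at (301,315). I'll zoom in to measure.

```bash
python3 - <<'E'
from h import *
def crop(f,x,y,w,h,s):
    return cv2.resize(cv2.imread(f)[y:y+h,x:x+w],None,fx=s,fy=s,interpolation=cv2.INTER_CUBIC)
a=crop('pics/scene0.png',345,170,70,75,5); b=crop('pics/side0.png',200,165,70,75,5)
c=crop('pics/scene0.png',150,200,100,60,4)[:, :350]; e=crop('pics/side0.png',260,245,70,110,3)
cv2.imwrite('pics/z1.png',np.hstack([a,b]))
c=crop('pics/scene0.png',150,200,100,60,4); e=crop('pics/side0.png',260,245,70,110,4)
cc=np.zeros((440,400,3),np.uint8);cc[:240]=c
cv2.imwrite('pics/z2.png',np.hstack([cc,e]))
S=load('pics/scene0.png');D=load('pics/side0.png')
print('coupler blue ring',tri((S,386,201),(D,233.5,190)))
print('nozzle',tri((S,170,229),(D,301,315)))
print('awl top',onz(S,230,214,.086),onz(D,283,257,.086))
print('cup', onz(S,298,278,.085)); print('shut',onz(S,270,190,0.005))
E
```

```text
coupler blue ring [0.54298302 0.22065787 0.05558331]
nozzle [ 0.58241678 -0.21920818  0.05277182]
awl top [ 0.58065959 -0.09748005  0.086     ] [ 0.58165455 -0.10585962  0.086     ]
cup [0.73433687 0.01955265 0.085     ]
shut [ 0.44938638 -0.01406084  0.005     ]
```

View pics/z1.png

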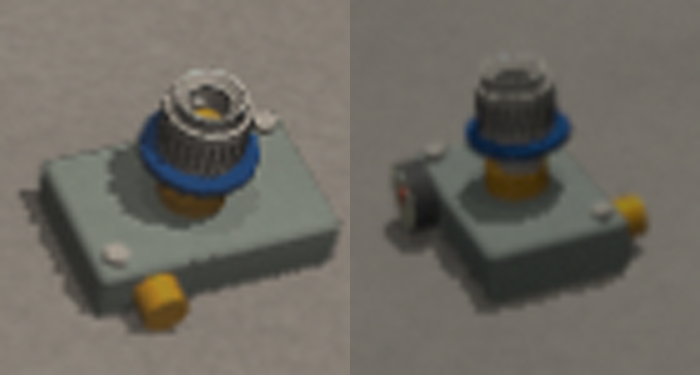

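View pics/z2.png

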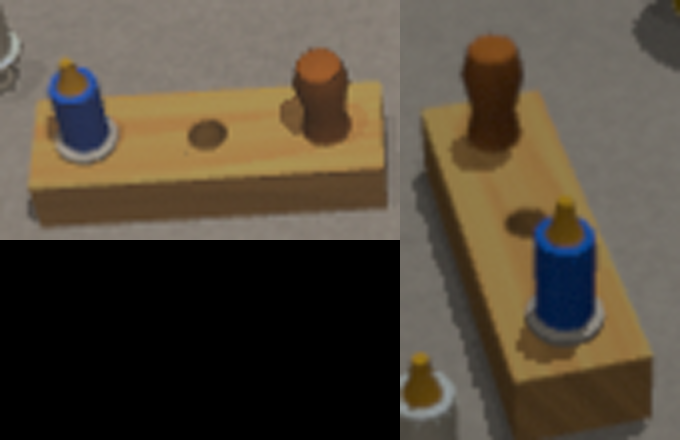

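```bash
cat >> h.py <<'E'
from scipy.spatial.transform import Rotation as Ro
def st():
    s=robot.read_state(); R=Ro.from_quat(s['ee_rot']).as_matrix()
    print('t',s['time_s'],'tcp',np.round(s['tool_pos'],4),'F',np.round(s['force'],2),'w',round(s['gripper_width']*85.4,1),'q',np.round(s['q'],3))
    print('x',R[:,0].round(3),'y',R[:,1].round(3),'z',R[:,2].round(3)); return s,R
def go(P,yaw=None):
    """tool-frame shift to world P; jaw axis to angle yaw"""
    s,R=st(); d=np.array(P)-s['tool_pos']; print('world d',d.round(4),'tool shift now',(R.T@d).round(4))
    if yaw is not None:
        z=np.array([np.cos(yaw),np.sin(yaw),0]);x=np.array([0,0,-1.]);y=np.cross(z,x)
        T=np.stack([x,y,z],1); print('rotvec tool',Ro.from_matrix(R.T@T).as_rotvec().round(4),'shift in new frame',(T.T@d).round(4))
E
python3 - <<'E'
from h import *
S=load('pics/scene0.png');D=load('pics/side0.png')
print('rim',tri((S,386.4,189.6),(D,233,179)))
print('ring',tri((S,385,200.8),(D,233.6,191)))
for z in [.1,.09]: print(onz(S,386.4,189.6,z),onz(D,233,179,z))
st()
d=load('pics/wrist0.png'); M=d['world_to_cam']; print(M)
E
```

```text
rim [0.54241127 0.21574958 0.08781691]
ring [0.54232644 0.21856433 0.05467048]
[0.55273584 0.2117708  0.1       ] [0.53985142 0.19045776 0.1       ]
[0.54375676 0.21530757 0.09      ] [0.542137   0.21047812 0.09      ]
t 0.15 tcp [ 0.1625 -0.4989  0.2308] F [-0.6  -0.56  0.41] w 85.4 q [-1.402  0.343  1.525 -0.     1.275 -0.146]
x [-0.     0.001 -1.   ] y [0.951 0.31  0.   ] z [ 0.31  -0.951 -0.001]
[[ 0.30989635 -0.95076976 -0.00105258 -0.52548718]
 [-0.91610877 -0.29889469  0.26722031 -0.03397273]
 [-0.2543796  -0.08184632 -0.96363489  0.37724667]
 [ 0.          0.          0.          1.        ]]
```

```bash
python3 - <<'E'
from h import *
go([.58,-.219,.23],0)
E
```

```text
t 0.15 tcp [ 0.1625 -0.4989  0.2308] F [-0.6  -0.56  0.41] w 85.4 q [-1.402  0.343  1.525 -0.     1.275 -0.146]
x [-0.     0.001 -1.   ] y [0.951 0.31  0.   ] z [ 0.31  -0.951 -0.001]
world d [ 0.4175  0.2799 -0.0008] tool shift now [ 0.001   0.4836 -0.1369]
rotvec tool [-1.256e+00 -9.000e-04 -9.000e-04] shift in new frame [0.0008 0.2799 0.4175]
```

Emit:
apply_moves --targets '[[[0,0,0],[-0.14,0,0]],[[0,0,0],[-0.14,0,0]],[[0,0,0],[-0.14,0,0]],[[0,0,0],[-0.14,0,0]],[[0,0,0],[-0.14,0,0]]]'

```text
time_s: 0.65
tool_pos: [0.1625, -0.499, 0.231]
ee_rot: [0.192, 0.681, -0.192, 0.68]
force: [0.6, -0.9, 0.1]
gripper_width: 1.002
```

Emit:
apply_moves --targets '[[[0,0,0],[-0.14,0,0]],[[0,0,0],[-0.14,0,0]],[[0,0,0],[-0.14,0,0]],[[0,0,0],[-0.136,0,0]],[[0,0.01,0.02],[0,0,0]]]'

```text
time_s: 1.15
tool_pos: [0.1813, -0.4899, 0.2309]
ee_rot: [-0.001, 0.707, 0.001, 0.707]
force: [0.6, 0.3, -0.5]
gripper_width: 1.001
```

Emit:
apply_moves --targets '[[[0,0.025,0.04],[0,0,0]],[[0,0.025,0.04],[0,0,0]],[[0,0.025,0.04],[0,0,0]],[[0,0.025,0.04],[0,0,0]],[[0,0.025,0.04],[0,0,0]]]'

```text
time_s: 1.65
tool_pos: [0.3839, -0.3629, 0.2312]
ee_rot: [0.0, 0.707, -0.0, 0.707]
force: [0.6, -1.2, -0.3]
gripper_width: 1.001
```

Emit:
apply_moves --targets '[[[0,0.028,0.04],[0,0,0]],[[0,0.028,0.04],[0,0,0]],[[0,0.028,0.04],[0,0,0]],[[0,0.028,0.04],[0,0,0]],[[0,0.028,0.03],[0,0,0]]]'

```text
time_s: 2.15
tool_pos: [0.5744, -0.2225, 0.2308]
ee_rot: [-0.0, 0.707, 0.0, 0.707]
force: [0.3, -0.2, -0.1]
gripper_width: 0.998
```

```bash
python3 - <<'E'
from h import *
go([.58,-.219,.23],0); snap('wrist','pics/w1.png')
E
```

```text
t 2.15 tcp [ 0.5744 -0.2225  0.2308] F [ 0.27 -0.19 -0.09] w 85.3 q [-0.494  0.512  1.255  0.     1.374 -0.495]
x [-0.  0. -1.] y [-0.001  1.     0.   ] z [ 1.     0.001 -0.   ]
world d [ 0.0056  0.0035 -0.0008] tool shift now [0.0008 0.0035 0.0056]
rotvec tool [ 0.0007 -0.0001 -0.0002] shift in new frame [0.0008 0.0035 0.0056]
```

View pics/w1.png

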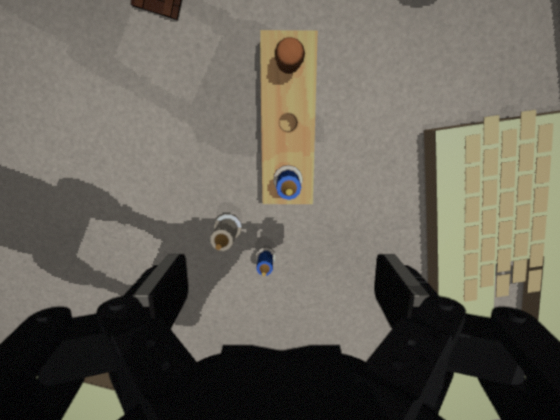

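The wrist view has +y up. The nozzle's brass end is at (289,190), the awl at (290,52) and the empty hole at (288,122). The white nozzle is at (222,238) and the small blue one at (265,265).

```bash
python3 - <<'E'
from h import *
d=load('pics/w1.png')
im=d['pixels']; hsv=cv2.cvtColor(im,cv2.COLOR_RGB2HSV)
m=cv2.inRange(hsv,(105,120,40),(130,255,255)); n,l,s,c=cv2.connectedComponentsWithStats(m)
for i in range(1,n):
    if s[i,4]>20: print(s[i],c[i])
print('brass end',onz(d,289,190.5,.0955)); print('shoulder',onz(d,288.5,184,.0385))
print('hole mid',onz(d,288.5,122.5,.034)); print('awl',onz(d,290,50,.086))
print('corners',[onz(d,*p,.034).round(4) for p in [(262,31),(317,31),(313,204),(263,203)]])
print('white',onz(d,222,241,.08),'small',onz(d,265,270,.05))
cv2.imwrite('pics/z3.png',cv2.resize(cv2.cvtColor(im,cv2.COLOR_RGB2BGR)[150:290,190:340],None,fx=4,fy=4,interpolation=cv2.INTER_CUBIC))
E
```

```text
[277 171  24  28 302] [287.65562914 183.06291391]
[257 251  15  24 195] [264.71794872 260.68205128]
brass end [ 0.58260228 -0.21909885  0.0955    ]
shoulder [ 0.58353062 -0.22497907  0.0385    ]
hole mid [ 0.58316572 -0.16067053  0.034     ]
awl [ 0.58278111 -0.10102261  0.086     ]
corners [array([ 0.5568, -0.074 ,  0.034 ]), array([ 0.6103, -0.0739,  0.034 ]), array([ 0.6111, -0.2486,  0.034 ]), array([ 0.5554, -0.2475,  0.034 ])]
white [ 0.51675428 -0.27421643  0.08      ] small [ 0.55751035 -0.32138108  0.05      ]
```

View pics/z3.png

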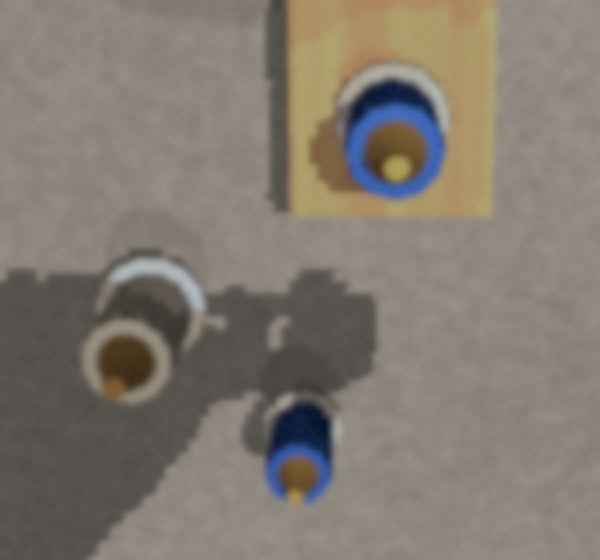

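```bash
python3 - <<'E'
from h import *
go([.5425,.217,.2],0)
E
```

```text
t 2.2 tcp [ 0.5777 -0.2178  0.2305] F [-0.94  4.05 -0.75] w 85.1 q [-0.486  0.515  1.252  0.004  1.374 -0.492]
x [ 0.002  0.003 -1.   ] y [-0.005  1.     0.003] z [1.    0.005 0.002]
world d [-0.0352  0.4348 -0.0305] tool shift now [ 0.0317  0.4349 -0.0333]
rotvec tool [ 0.0045  0.002  -0.003 ] shift in new frame [ 0.0305  0.4348 -0.0352]
```

Emit:
apply_moves --targets '[[[0,0.045,-0.003],[0,0,0]],[[0,0.045,-0.004],[0,0,0]],[[0,0.045,-0.004],[0,0,0]],[[0,0.045,-0.004],[0,0,0]],[[0,0.045,-0.004],[0,0,0]]]'

```text
time_s: 2.7
tool_pos: [0.5529, 0.0023, 0.2311]
ee_rot: [0.0, 0.707, -0.0, 0.707]
force: [1.0, 0.3, 0.5]
gripper_width: 1.001
```

Emit:
apply_moves --targets '[[[0,0.045,-0.004],[0,0,0]],[[0,0.045,-0.004],[0,0,0]],[[0,0.045,-0.004],[0,0,0]],[[0,0.045,-0.004],[0,0,0]],[[0,0.03,0],[0,0,0]]]'

```text
time_s: 3.2
tool_pos: [0.5365, 0.2134, 0.2311]
ee_rot: [-0.001, 0.707, 0.001, 0.707]
force: [-0.4, -0.9, 0.5]
gripper_width: 1.002
```

Emit:
apply_moves --targets '[[[0.015,0,0],[0,0,0]],[[0.015,0,0],[0,0,0]],[[0,0,0],[0,0,0]],[[0,0,0],[0,0,0]],[[0,0,0],[0,0,0]]]'

```text
time_s: 3.7
tool_pos: [0.538, 0.2105, 0.2021]
ee_rot: [0.0, 0.707, -0.0, 0.708]
force: [-0.1, -0.2, -0.4]
gripper_width: 0.998
```

```bash
python3 - <<'E'
from h import *
go([.5425,.217,.2],0); d=snap('wrist','pics/w2.png')
cv2.imwrite('pics/z4.png',cv2.resize(cv2.imread('pics/w2.png')[100:250,190:390],None,fx=4,fy=4,interpolation=cv2.INTER_CUBIC))
E
```

```text
t 3.7 tcp [0.538  0.2105 0.2021] F [-0.07 -0.17 -0.41] w 85.2 q [ 0.24   0.461  1.421 -0.     1.258  0.241]
x [ 0.001  0.    -1.   ] y [0.001 1.    0.   ] z [ 1.    -0.001  0.001]
world d [ 0.0045  0.0065 -0.0021] tool shift now [0.0021 0.0065 0.0044]
rotvec tool [-0.0005  0.0013 -0.0002] shift in new frame [0.0021 0.0065 0.0045]
```

View pics/w2.png

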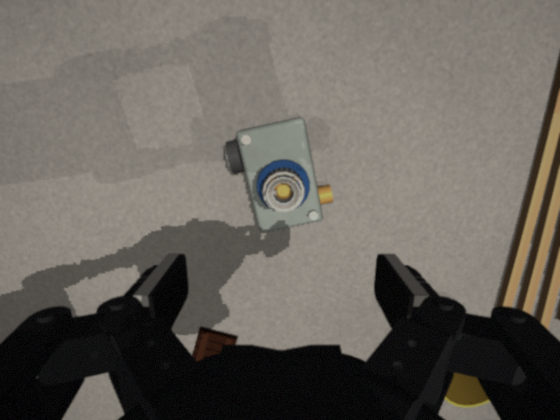

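View pics/z4.png

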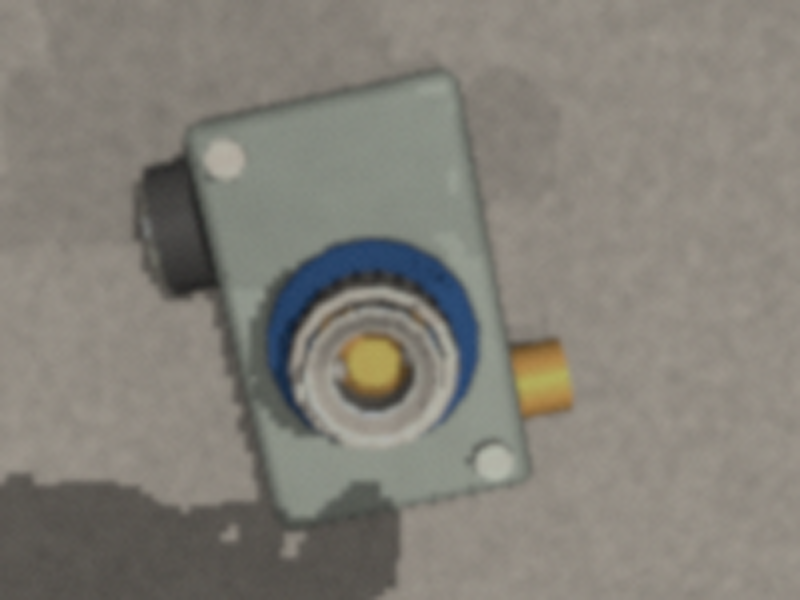

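```bash
python3 - <<'E'
from h import *
W=load('pics/w2.png');S=load('pics/scene0.png');D=load('pics/side0.png')
for z in (.087,.09,.093): print('rim',onz(W,283.2,191.7,z))
for z in (.054,.058,.062): print('ring',onz(W,283.5,185.7,z))
print('tri rim',tri((W,283.2,191.7),(S,386.4,189.6),(D,233,179)))
print('tri ring',tri((W,283.5,185.7),(S,385,200.8),(D,233.6,191)))
# ring apparent diameter -> depth
f=K(W)[0,0]; print('dist from ring dia', f*.050/(211/4), 'cam z',ray(W,0,0)[0])
print('block corners',[onz(W,190+a/4,100+b/4,.028).round(4) for a,b in [(190,125),(452,72),(527,478),(285,522)]])
# predicted ring edge overlays
for dz in (-.014,-.007,0):
  a=np.linspace(0,2*np.pi,72);c=np.array([.5415,.217])
  for n,I in (('S',S),('D',D),('W',W)):
    p=proj(I,[[c[0]+.025*np.cos(t),c[1]+.025*np.sin(t),.074+dz] for t in a]); r=proj(I,[[c[0]+.015*np.cos(t),c[1]+.015*np.sin(t),.104+dz] for t in a])
    print(dz,n,'ring',p.min(0).round(1),p.max(0).round(1),'rim',r.min(0).round(1),r.max(0).round(1))
E
```

```text
rim [0.54103181 0.21751833 0.087     ]
rim [0.54100468 0.2182183  0.09      ]
rim [0.54097754 0.21891828 0.093     ]
ring [0.54160138 0.21559186 0.054     ]
ring [0.54156146 0.21644539 0.058     ]
ring [0.54152153 0.21729891 0.062     ]
tri rim [0.54170959 0.21680429 0.08698552]
tri ring [0.54221415 0.21713694 0.05551191]
dist from ring dia 0.29865035710785715 cam z [0.53871218 0.27735599 0.34345588]
block corners [array([0.4968, 0.2644, 0.028 ]), array([0.5606, 0.2769, 0.028 ]), array([0.5822, 0.1737, 0.028 ]), array([0.5183, 0.1614, 0.028 ])]
-0.014 S ring [372.5 189.7] [396.8 207.9] rim [379.5 183.3] [394.5 194.3]
-0.014 D ring [222.5 184.5] [244.1 194.6] rim [225.7 174.9] [238.9 180.8]
-0.014 W ring [256.2 158.3] [310.7 211.6] rim [265.7 175.2] [301.9 210.5]
-0.007 S ring [372.9 187.4] [397.4 205.7] rim [380.  180.9] [395.1 191.9]
-0.007 D ring [222.2 181.8] [243.9 191.9] rim [225.4 172.1] [238.7 178. ]
-0.007 W ring [255.7 159.3] [311.4 213.8] rim [265.3 176.8] [302.5 213. ]
0 S ring [373.4 185.1] [398.1 203.4] rim [380.6 178.5] [395.7 189.5]
0 D ring [221.9 179.1] [243.7 189.1] rim [225.2 169.4] [238.4 175.2]
0 W ring [255.  160.3] [312.2 216.1] rim [264.8 178.4] [303.1 215.5]
```

Emit:
apply_moves --targets '[[[0.02,0.0065,0.0035],[0,0,0]],[[0.03,0,0],[0,0,0]],[[0.03,0,0],[0,0,0]],[[0.02,0,0],[0,0,0]],[[0,0,0],[0,0,0]]]' --gripper 0.042 --force 30

```text
time_s: 4.25
tool_pos: [0.5396, 0.2166, 0.099]
ee_rot: [-0.0, 0.709, -0.001, 0.705]
force: [0.2, 0.1, 0.1]
gripper_width: 0.493
```

```bash
python3 - <<'E'
from h import *
go([.5415,.217,.1],0); d=snap('wrist','pics/w3.png')
E
```

```text
t 4.25 tcp [0.5396 0.2166 0.099 ] F [0.2  0.1  0.08] w 42.1 q [ 0.25   0.577  1.533 -0.     1.037  0.25 ]
x [-0.005 -0.001 -1.   ] y [ 0.     1.    -0.001] z [ 1.    -0.    -0.005]
world d [0.0019 0.0004 0.001 ] tool shift now [-0.001   0.0004  0.0019]
rotvec tool [-0.0004 -0.0048  0.0013] shift in new frame [-0.001   0.0004  0.0019]
```

View pics/w3.png

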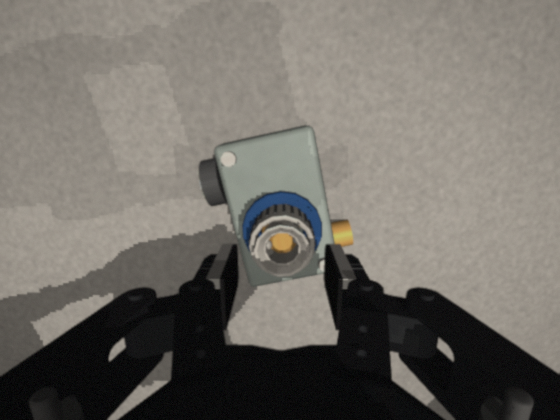

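The gap between the fingers is centred at u≈281.5 and the rim at u≈284. That means about 1.5 mm more in +x.

Emit:
apply_moves --targets '[[[0,0,0.0015],[0,0.005,0]],[[0.007,0,0],[0,0,0]],[[0.006,0,0],[0,0,0]],[[0.006,0,0],[0,0,0]],[[0.006,0,0],[0,0,0]]]'

```text
time_s: 4.8
tool_pos: [0.5424, 0.2173, 0.0758]
ee_rot: [-0.0, 0.709, -0.0, 0.705]
force: [0.5, -0.5, -0.2]
gripper_width: 0.492
```

```bash
python3 - <<'E'
from h import *
go([.5415,.217,.06],0); d=snap('wrist','pics/w4.png'); snap('side','pics/s4.png');snap('scene','pics/c4.png');
def crop(f,x,y,w,h,s):
    return cv2.resize(cv2.imread(f)[y:y+h,x:x+w],None,fx=s,fy=s,interpolation=cv2.INTER_CUBIC)
cv2.imwrite('pics/z5.png',np.hstack([crop('pics/s4.png',185,130,100,100,4),crop('pics/c4.png',335,140,100,100,4)]))
E
```

```text
t 4.8 tcp [0.5424 0.2173 0.0758] F [ 0.48 -0.53 -0.18] w 42.1 q [2.490e-01 6.100e-01 1.546e+00 1.000e-03 9.900e-01 2.480e-01]
x [-0.005 -0.    -1.   ] y [-0.  1. -0.] z [ 1.     0.    -0.005]
world d [-0.0009 -0.0003 -0.0158] tool shift now [ 0.0158 -0.0003 -0.0008]
rotvec tool [ 0.     -0.005   0.0001] shift in new frame [ 0.0158 -0.0003 -0.0009]
```

View pics/z5.png

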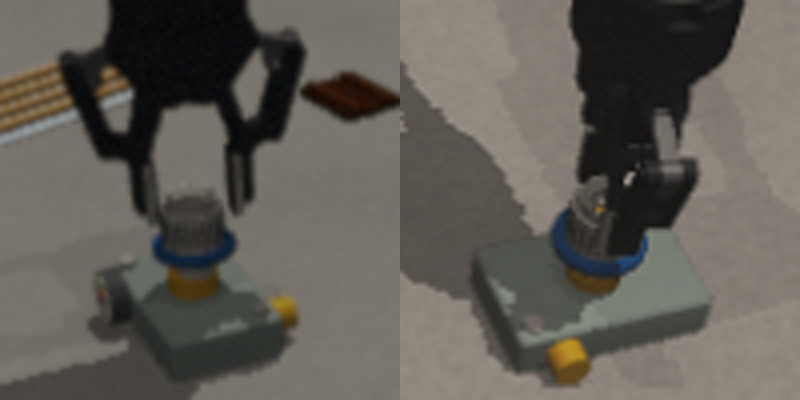

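View pics/w4.png

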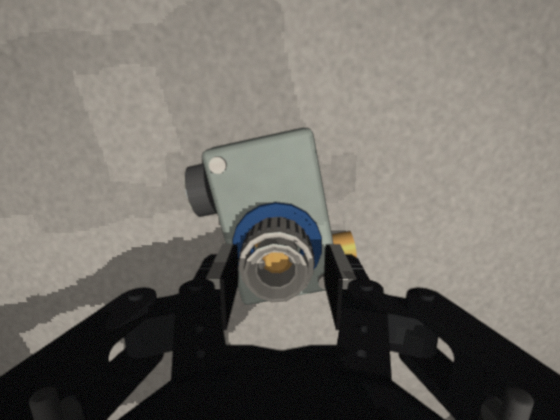

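```bash
python3 - <<'E'
from h import *
for f,u,v in (('w2',283.2,191.7),('w3',284,247),('w4',277.5,266)):
    W=load(f'pics/{f}.png'); print(f,onz(W,u,v,.0885), ray(W,0,0)[0], W['cx'])
s,R=st()
cv2.imwrite('pics/z6.png',np.hstack([cv2.resize(cv2.imread(f'pics/{f}.png')[180:320,190:370],None,fx=2.2,fy=2.2,interpolation=cv2.INTER_CUBIC) for f in('w3','w4')]))
E
```

```text
w2 [0.54101825 0.21786831 0.0885    ] [0.53871218 0.27735599 0.34345588] 280.79440513481114
w3 [0.54212495 0.21849603 0.0885    ] [0.54118409 0.28366241 0.24030437] 280.79440513481114
w4 [0.54177825 0.21988254 0.0885    ] [0.54388142 0.28413662 0.21715847] 280.79440513481114
t 4.95 tcp [0.5421 0.2172 0.0757] F [-0.37  0.49  1.02] w 42.0 q [2.490e-01 6.100e-01 1.546e+00 1.000e-03 9.910e-01 2.480e-01]
x [-0.006 -0.    -1.   ] y [-0.  1. -0.] z [ 1.     0.    -0.006]
```

View pics/z6.png

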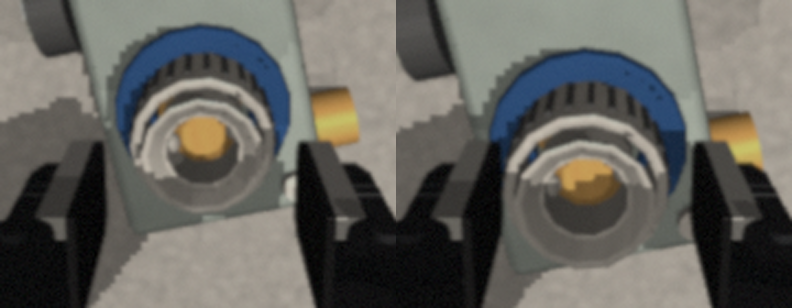

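Emit:
apply_moves --targets '[[[0,0.0008,-0.0028],[0,0.006,0]],[[0,0,0],[0,0,0]],[[0,0,0],[0,0,0]],[[0,0,0],[0,0,0]],[[0,0,0],[0,0,0]]]'

```text
time_s: 5.45
tool_pos: [0.5397, 0.2181, 0.0764]
ee_rot: [-0.0, 0.711, 0.0, 0.703]
force: [-0.6, 0.3, 0.3]
gripper_width: 0.489
```

```bash
python3 - <<'E'
from h import *
st(); snap('wrist','pics/w5.png'); snap('side','pics/s5.png')
cv2.imwrite('pics/z7.png',np.hstack([cv2.resize(cv2.imread(f'pics/w5.png')[180:320,190:370],None,fx=2.2,fy=2.2,interpolation=cv2.INTER_CUBIC),cv2.resize(cv2.imread('pics/s5.png')[150:220,190:270],None,fx=4.4,fy=4.4,interpolation=cv2.INTER_CUBIC)]))
E
```

```text
t 5.45 tcp [0.5397 0.2181 0.0764] F [-0.61  0.28  0.32] w 41.8 q [0.251 0.609 1.547 0.003 0.996 0.249]
x [-0.011 -0.    -1.   ] y [-0.  1. -0.] z [ 1.     0.    -0.011]
```

View pics/z7.png

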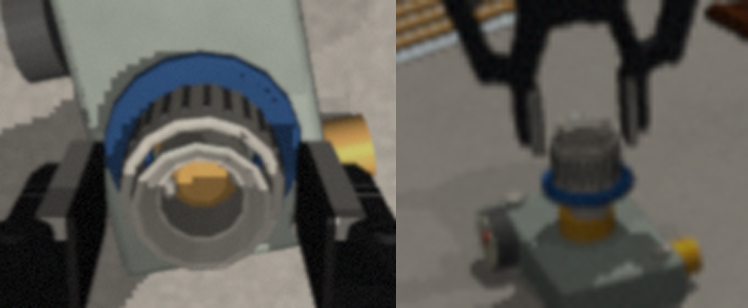

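Both views now show the coupler centred between the fingers, to within about 0.5 mm. Next I remove the small tilt and descend.

Emit:
apply_moves --targets '[[[0,0,0.0005],[0,-0.011,0]],[[0.005,0,0],[0,0,0]],[[0.005,0,0],[0,0,0]],[[0.004,0,0],[0,0,0]],[[0,0,0],[0,0,0]]]'

```text
time_s: 6.05
tool_pos: [0.5396, 0.2179, 0.0613]
ee_rot: [-0.0, 0.708, -0.0, 0.707]
force: [0.1, -0.7, -0.9]
gripper_width: 0.494
```

Emit:
apply_moves --targets '[[[0.002,0,0],[0,0,0]],[[0,0,0],[0,0,0]],[[0.002,0,0],[0,0,0]],[[0,0,0],[0,0,0]],[[0,0,0],[0,0,0]]]'

```text
time_s: 6.55
tool_pos: [0.5402, 0.2181, 0.0584]
ee_rot: [-0.0, 0.707, -0.0, 0.707]
force: [0.3, -0.4, -0.6]
gripper_width: 0.49
```

```bash
python3 - <<'E'
from h import *
st(); snap('wrist','pics/w6.png'); snap('side','pics/s6.png')
cv2.imwrite('pics/z8.png',np.hstack([cv2.resize(cv2.imread(f'pics/w6.png')[180:320,190:370],None,fx=2.2,fy=2.2,interpolation=cv2.INTER_CUBIC),cv2.resize(cv2.imread('pics/s6.png')[150:220,190:270],None,fx=4.4,fy=4.4,interpolation=cv2.INTER_CUBIC)]))
E
```

```text
t 6.55 tcp [0.5402 0.2181 0.0584] F [ 0.3  -0.37 -0.55] w 41.9 q [ 0.252  0.628  1.57  -0.     0.943  0.252]
x [ 0. -0. -1.] y [ 0.  1. -0.] z [ 1. -0.  0.]
```

View pics/z8.png

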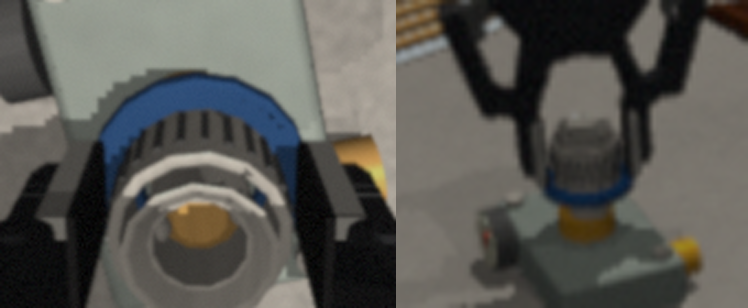

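Emit:
apply_moves --targets '[[[0.0015,0,0],[0,0,0]],[[0,0,0],[0,0,0]],[[0,0,0],[0,0,0]],[[0,0,0],[0,0,0]],[[0,0,0],[0,0,0]]]'

```text
time_s: 7.15
tool_pos: [0.5405, 0.2181, 0.0572]
ee_rot: [0.0, 0.707, 0.0, 0.707]
force: [0.2, -0.2, 5.5]
gripper_width: 0.491
```

Emit:
apply_moves --targets '[[[0.0015,0,0],[0,0,0]],[[0,0,0],[0,0,0]],[[0,0,0],[0,0,0]],[[0,0,0],[0,0,0]],[[0,0,0],[0,0,0]]]'

```text
time_s: 7.65
tool_pos: [0.5402, 0.2181, 0.0552]
ee_rot: [-0.0, 0.707, -0.0, 0.707]
force: [0.3, -0.3, 2.2]
gripper_width: 0.49
```

Emit:
apply_moves --targets '[[[0.0015,0,0],[0,0,0]],[[0,0,0],[0,0,0]],[[0,0,0],[0,0,0]],[[0,0,0],[0,0,0]],[[0,0,0],[0,0,0]]]'

```text
time_s: 8.15
tool_pos: [0.5402, 0.2181, 0.0538]
ee_rot: [-0.0, 0.707, -0.0, 0.707]
force: [1.8, -0.4, 2.7]
gripper_width: 0.489
```

Emit:
apply_moves --targets '[[[0.0015,0,0],[0,0,0]],[[0,0,0],[0,0,0]],[[0,0,0],[0,0,0]],[[0,0,0],[0,0,0]],[[0,0,0],[0,0,0]]]'

```text
time_s: 8.65
tool_pos: [0.54, 0.218, 0.0521]
ee_rot: [-0.0, 0.707, -0.0, 0.707]
force: [0.8, -0.6, 1.3]
gripper_width: 0.488
```

```bash
python3 - <<'E'
from h import *
st(); snap('wrist','pics/w7.png'); snap('side','pics/s7.png')
st()
cv2.imwrite('pics/z9.png',np.hstack([cv2.resize(cv2.imread(f'pics/w7.png')[180:320,190:370],None,fx=2.2,fy=2.2,interpolation=cv2.INTER_CUBIC),cv2.resize(cv2.imread('pics/s7.png')[150:220,190:270],None,fx=4.4,fy=4.4,interpolation=cv2.INTER_CUBIC)]))
E
```

```text
t 8.65 tcp [0.54   0.218  0.0521] F [ 0.81 -0.58  1.32] w 41.7 q [ 0.252  0.637  1.575 -0.     0.93   0.252]
x [-0. -0. -1.] y [ 0.  1. -0.] z [ 1. -0. -0.]
t 8.75 tcp [0.54   0.218  0.0521] F [0.22 0.45 1.57] w 42.2 q [ 0.252  0.637  1.575 -0.     0.93   0.252]
x [-0. -0. -1.] y [-0.  1. -0.] z [ 1.  0. -0.]
```

View pics/z9.png

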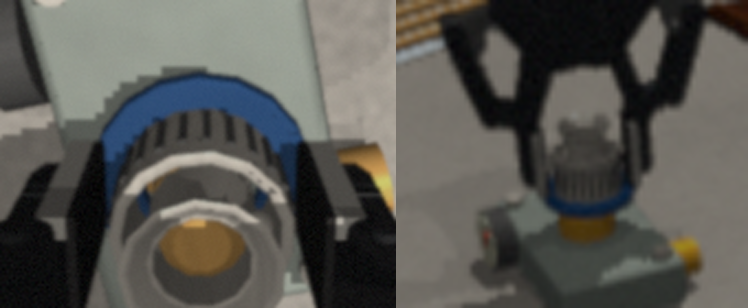

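The sleeve is going down with the fingers, since the rim now stands higher above it. I'll keep going.

Emit:
apply_moves --targets '[[[0.0015,0,0],[0,0,0]],[[0,0,0],[0,0,0]],[[0.001,0,0],[0,0,0]],[[0,0,0],[0,0,0]],[[0,0,0],[0,0,0]]]'

```text
time_s: 9.25
tool_pos: [0.5401, 0.2181, 0.05]
ee_rot: [-0.0, 0.707, -0.0, 0.707]
force: [-0.4, -0.4, 5.3]
gripper_width: 0.492
```

Emit:
apply_moves --targets '[[[0.001,0,0],[0,0,0]],[[0,0,0],[0,0,0]],[[0,0,0],[0,0,0]],[[0,0,0],[0,0,0]],[[0,0,0],[0,0,0]]]'

```text
time_s: 9.75
tool_pos: [0.54, 0.218, 0.0491]
ee_rot: [-0.0, 0.707, -0.0, 0.707]
force: [-0.8, -0.2, 6.3]
gripper_width: 0.492
```

Emit:
apply_moves --targets '[[[0.001,0,0],[0,0,0]],[[0,0,0],[0,0,0]],[[0,0,0],[0,0,0]],[[0,0,0],[0,0,0]],[[0,0,0],[0,0,0]]]'

```text
time_s: 10.25
tool_pos: [0.5401, 0.218, 0.0481]
ee_rot: [-0.0, 0.707, -0.0, 0.707]
force: [-0.5, -0.7, 5.6]
gripper_width: 0.489
```

Emit:
apply_moves --targets '[[[0.001,0,0],[0,0,0]],[[0,0,0],[0,0,0]],[[0,0,0],[0,0,0]],[[0,0,0],[0,0,0]],[[0,0,0],[0,0,0]]]'

```text
time_s: 10.75
tool_pos: [0.5401, 0.2181, 0.0472]
ee_rot: [-0.0, 0.707, -0.0, 0.707]
force: [-0.6, -0.9, 6.8]
gripper_width: 0.486
```

Emit:
apply_moves --targets '[[[0.001,0,0],[0,0,0]],[[0,0,0],[0,0,0]],[[0,0,0],[0,0,0]],[[0,0,0],[0,0,0]],[[0,0,0],[0,0,0]]]'

```text
time_s: 11.25
tool_pos: [0.5409, 0.2182, 0.0471]
ee_rot: [0.0, 0.706, 0.0, 0.708]
force: [-0.1, -0.8, 11.3]
gripper_width: 0.494
```

Emit:
apply_moves --targets '[[[0.001,0,0],[0,0,0]],[[0,0,0],[0,0,0]],[[0,0,0],[0,0,0]],[[0,0,0],[0,0,0]],[[0,0,0],[0,0,0]]]'

```text
time_s: 11.75
tool_pos: [0.5416, 0.2184, 0.047]
ee_rot: [0.0, 0.706, 0.0, 0.709]
force: [-0.1, -0.2, 15.9]
gripper_width: 0.491
```

```bash
python3 - <<'E'
from h import *
st(); snap('wrist','pics/w8.png'); snap('side','pics/s8.png')
st()
cv2.imwrite('pics/z10.png',np.hstack([cv2.resize(cv2.imread(f'pics/w8.png')[180:320,190:370],None,fx=2.2,fy=2.2,interpolation=cv2.INTER_CUBIC),cv2.resize(cv2.imread('pics/s8.png')[150:220,190:270],None,fx=4.4,fy=4.4,interpolation=cv2.INTER_CUBIC)]))
E
```

```text
t 11.75 tcp [0.5416 0.2184 0.047 ] F [-0.11 -0.19 15.9 ] w 42.0 q [ 0.252  0.644  1.578 -0.     0.915  0.252]
x [ 0.004  0.001 -1.   ] y [-0.     1.     0.001] z [1.    0.    0.004]
t 11.85 tcp [0.5416 0.2184 0.047 ] F [-1.01 -1.95 15.86] w 41.9 q [ 0.252  0.644  1.578 -0.     0.915  0.252]
x [ 0.004  0.001 -1.   ] y [-0.     1.     0.001] z [ 1.    -0.     0.004]
```

View pics/z10.png

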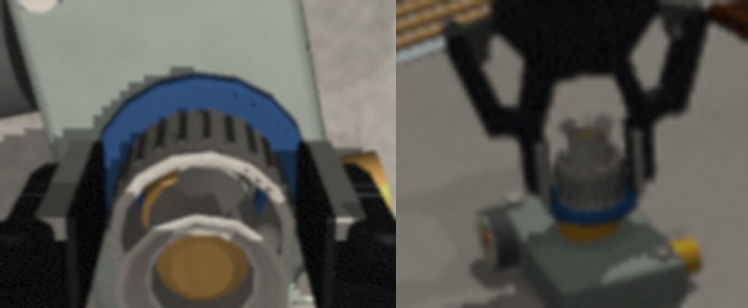

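The force rose to 16 N at TCP z≈0.047, which is the hard stop, and the brass collar has come up. Now I let go and retreat.

Emit:
apply_moves --targets '[[[-0.002,0,0],[0,0,0]],[[0,0,0],[0,0,0]],[[-0.001,0,0],[0,0,0]],[[0,0,0],[0,0,0]],[[0,0,0],[0,0,0]]]' --gripper 0.06

```text
time_s: 12.35
tool_pos: [0.5402, 0.2181, 0.0476]
ee_rot: [-0.0, 0.707, -0.0, 0.707]
force: [2.3, 0.1, 2.7]
gripper_width: 0.703
```

Emit:
apply_moves --targets '[[[-0.02,0,0],[0,0,0]],[[-0.03,0,0],[0,0,0]],[[-0.04,0,0],[0,0,0]],[[-0.04,0,0],[0,0,0]],[[-0.025,0,0],[0,0,0]]]'

```text
time_s: 12.85
tool_pos: [0.5397, 0.2182, 0.2048]
ee_rot: [-0.0, 0.707, 0.0, 0.707]
force: [0.4, 0.3, -0.7]
gripper_width: 0.701
```

Emit:
apply_moves --targets '[[[0,0,0],[0,0,0]],[[0,0,0],[0,0,0]],[[0,0,0],[0,0,0]],[[0,0,0],[0,0,0]],[[0,0,0],[0,0,0]]]'

```text
time_s: 13.35
tool_pos: [0.5396, 0.218, 0.2015]
ee_rot: [-0.0, 0.708, -0.0, 0.706]
force: [1.2, -0.4, -0.0]
gripper_width: 0.698
```

```bash
python3 - <<'E'
from h import *
snap('wrist','pics/w9.png'); snap('side','pics/s9.png')
go([.583,-.2205,.2],0)
cv2.imwrite('pics/z11.png',np.hstack([cv2.resize(cv2.imread(f'pics/w9.png')[130:270,200:380],None,fx=2.2,fy=2.2,interpolation=cv2.INTER_CUBIC),cv2.resize(cv2.imread('pics/s9.png')[150:220,190:270],None,fx=4.4,fy=4.4,interpolation=cv2.INTER_CUBIC)]))
E
```

```text
t 13.45 tcp [0.5399 0.218  0.2021] F [-0.29  0.48  0.04] w 59.8 q [ 0.252  0.471  1.405 -0.     1.267  0.252]
x [-0.001 -0.    -1.   ] y [ 0.  1. -0.] z [ 1.    -0.    -0.001]
world d [ 0.0431 -0.4385 -0.0021] tool shift now [ 0.0022 -0.4385  0.0431]
rotvec tool [-0.     -0.0013  0.0004] shift in new frame [ 0.0021 -0.4385  0.0431]
```

View pics/z11.png

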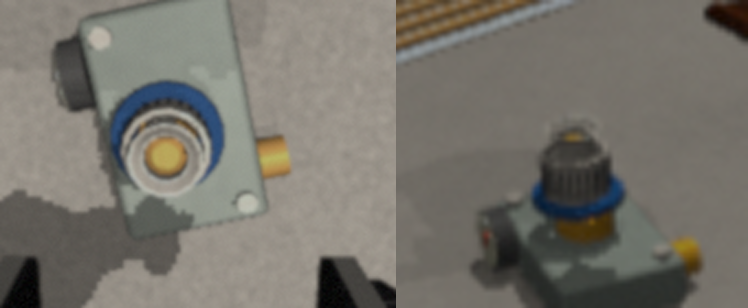

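The sleeve stays back and the brass collar is visible. On to the nozzle.

Emit:
apply_moves --targets '[[[0,-0.045,0.0043],[0,0,0]],[[0,-0.045,0.0043],[0,0,0]],[[0,-0.045,0.0043],[0,0,0]],[[0,-0.045,0.0043],[0,0,0]],[[0,-0.045,0.0043],[0,0,0]]]'

```text
time_s: 13.95
tool_pos: [0.5615, -0.0086, 0.2027]
ee_rot: [-0.0, 0.707, 0.0, 0.707]
force: [0.8, -0.5, 0.0]
gripper_width: 0.705
```

Emit:
apply_moves --targets '[[[0,-0.045,0.0043],[0,0,0]],[[0,-0.045,0.0043],[0,0,0]],[[0,-0.045,0.0043],[0,0,0]],[[0,-0.045,0.0043],[0,0,0]],[[0,-0.0335,0.0043],[0,0,0]]]'

```text
time_s: 14.45
tool_pos: [0.5828, -0.2233, 0.2025]
ee_rot: [0.0, 0.707, -0.001, 0.707]
force: [0.6, -0.3, 0.1]
gripper_width: 0.705
```

Emit:
apply_moves --targets '[[[0.02,0,0],[0,0,0]],[[0.03,0,0],[0,0,0]],[[0.02,0,0],[0,0,0]],[[0,0,0],[0,0,0]],[[0,0,0],[0,0,0]]]'

```text
time_s: 14.95
tool_pos: [0.5833, -0.2205, 0.1331]
ee_rot: [-0.0, 0.707, 0.0, 0.707]
force: [0.3, -0.4, 0.8]
gripper_width: 0.71
```

```bash
python3 - <<'E'
from h import *
snap('wrist','pics/w10.png')
go([.583,-.2205,.0435],0)
W=load('pics/w9.png'); print(onz(W,275.5,201.4,.0885),ray(W,0,0)[0])
cv2.imwrite('pics/z12.png',cv2.resize(cv2.imread(f'pics/w10.png')[120:330,130:430],None,fx=2.5,fy=2.5,interpolation=cv2.INTER_CUBIC))
E
```

```text
t 15.0 tcp [ 0.5838 -0.2207  0.134 ] F [-0.14 -0.33 -0.64] w 60.1 q [-0.484  0.605  1.369 -0.     1.166 -0.484]
x [ 0.002 -0.001 -1.   ] y [-0.     1.    -0.001] z [1.    0.    0.002]
world d [-0.0008  0.0002 -0.0905] tool shift now [ 0.0905  0.0002 -0.001 ]
rotvec tool [0.0001 0.0016 0.0009] shift in new frame [ 0.0905  0.0002 -0.0008]
[0.5357718 0.2170183 0.0885   ] [0.5407789  0.28491308 0.34280249]
```

View pics/z12.png

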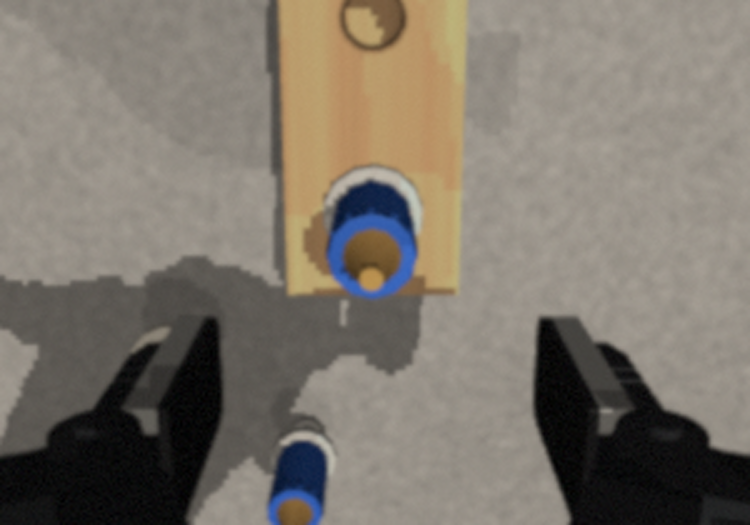

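```bash
python3 - <<'E'
from h import *
W=load('pics/w10.png'); print('brass',onz(W,278.4,231.6,.0955),'should top',onz(W,130+374/2.5,120+205/2.5,.0385),ray(W,0,0)[0])
W=load('pics/w9.png')
print('block corners',[onz(W,200+a/2.2,130+b/2.2,.028).round(4) for a,b in [(78,25),(222,-10),(267,208),(135,237)]])
print('screws w9',[onz(W,200+a/2.2,130+b/2.2,.030).round(4) for a,b in [(98,38),(247,203)]])
W=load('pics/w2.png')
print('screws w2',[onz(W,190+a/4,100+b/4,.030).round(4) for a,b in [(223,158),(493,461)]])
E
```

```text
brass [ 0.58269083 -0.22012396  0.0955    ] should top [ 0.58320342 -0.21691407  0.0385    ] [ 0.58413366 -0.15362022  0.27441665]
block corners [array([0.4954, 0.262 , 0.028 ]), array([0.5596, 0.2772, 0.028 ]), array([0.5829, 0.1756, 0.028 ]), array([0.5193, 0.1607, 0.028 ])]
screws w9 [array([0.5044, 0.2564, 0.03  ]), array([0.573 , 0.1788, 0.03  ])]
screws w2 [array([0.5048, 0.2566, 0.03  ]), array([0.5729, 0.179 , 0.03  ])]
```

Emit:
apply_moves --targets '[[[0.03,0,-0.0007],[0,0,0]],[[0.03,0,0],[0,0,0]],[[0.02,0,0],[0,0,0]],[[0.013,0,0],[0,0,0]],[[0,0,0],[0,0,0]]]'

```text
time_s: 15.5
tool_pos: [0.5822, -0.2202, 0.0392]
ee_rot: [0.0, 0.708, 0.0, 0.707]
force: [0.3, -0.4, -0.9]
gripper_width: 0.706
```

```bash
python3 - <<'E'
from h import *
snap('side','pics/s11.png');st()
cv2.imwrite('pics/z13.png',cv2.resize(cv2.imread('pics/s11.png')[220:360,230:370],None,fx=4,fy=4,interpolation=cv2.INTER_CUBIC))
E
```

```text
t 15.55 tcp [ 0.5829 -0.2205  0.0404] F [ 0.03 -0.45 -0.26] w 60.2 q [-0.485  0.712  1.457 -0.     0.972 -0.485]
x [ 0.001 -0.    -1.   ] y [-0.  1. -0.] z [1.    0.    0.001]
```

View pics/z13.png

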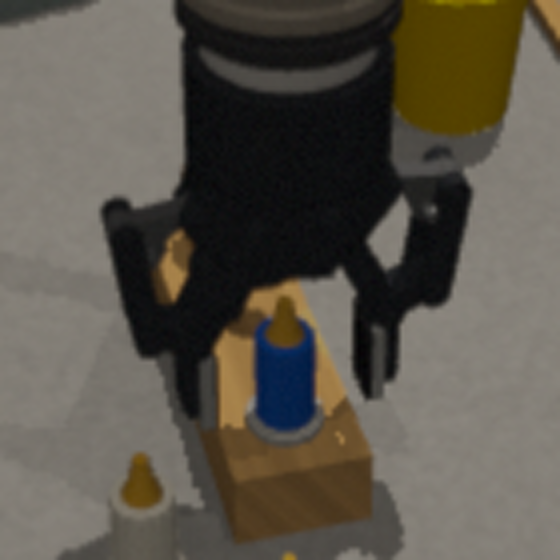

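Emit:
apply_moves --targets '[[[0,0,0],[0,0,0]],[[0,0,0],[0,0,0]],[[0,0,0],[0,0,0]],[[0,0,0],[0,0,0]],[[0,0,0],[0,0,0]]]' --gripper 0.01 --force 60

```text
time_s: 16.05
tool_pos: [0.5831, -0.2208, 0.0413]
ee_rot: [-0.0, 0.706, -0.0, 0.708]
force: [-1.4, -0.8, 7.3]
gripper_width: 0.268
```

Emit:
apply_moves --targets '[[[0,0,0],[0,0,0]],[[-0.01,0,0],[0,0,0]],[[-0.01,0,0],[0,0,0]],[[-0.01,0,0],[0,0,0]],[[-0.02,0,0],[0,0,0]]]'

```text
time_s: 16.55
tool_pos: [0.5817, -0.22, 0.0897]
ee_rot: [0.0, 0.708, 0.0, 0.706]
force: [0.1, -0.1, -3.0]
gripper_width: 0.268
```

Emit:
apply_moves --targets '[[[-0.03,0,0],[0,0,0]],[[-0.03,0,0],[0,0,0]],[[-0.03,0,0],[0,0,0]],[[-0.02,0,0],[0,0,0]],[[0,0,0],[0,0,0]]]'

```text
time_s: 17.05
tool_pos: [0.5839, -0.2211, 0.204]
ee_rot: [-0.001, 0.705, -0.001, 0.709]
force: [0.9, 0.2, -1.9]
gripper_width: 0.266
```

```bash
python3 - <<'E'
from h import *
snap('side','pics/s12.png');snap('wrist','pics/w12.png');snap('scene','pics/c12.png');go([.536,.2172,.2],0)
cv2.imwrite('pics/z14.png',np.hstack([cv2.resize(cv2.imread('pics/s12.png')[180:310,230:360],None,fx=3,fy=3),cv2.resize(cv2.imread('pics/w12.png')[210:340,215:345],None,fx=3,fy=3)]))
E
```

```text
t 17.2 tcp [ 0.5818 -0.22    0.1986] F [-0.02 -0.17 -2.32] w 22.5 q [-0.485  0.547  1.285 -0.     1.311 -0.485]
x [-0.002  0.001 -1.   ] y [0.    1.    0.001] z [ 1.    -0.    -0.002]
world d [-0.0458  0.4372  0.0014] tool shift now [-0.0009  0.4372 -0.0458]
rotvec tool [-0.     -0.0019 -0.0009] shift in new frame [-0.0014  0.4372 -0.0458]
```

View pics/z14.png

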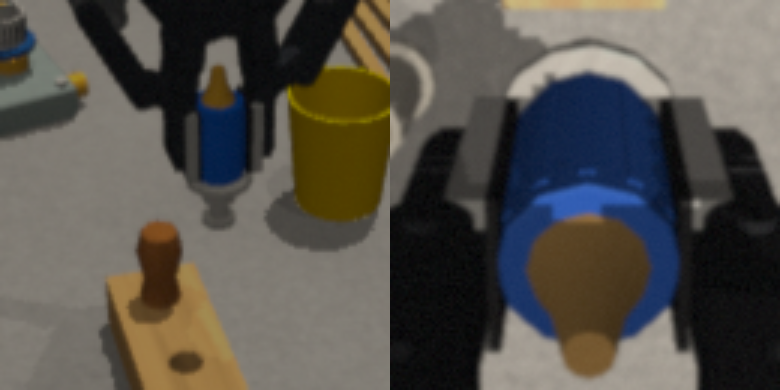

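Emit:
apply_moves --targets '[[[0,0.045,-0.0047],[0,0,0]],[[0,0.045,-0.0047],[0,0,0]],[[0,0.045,-0.0047],[0,0,0]],[[0,0.045,-0.0047],[0,0,0]],[[0,0.045,-0.0047],[0,0,0]]]'

```text
time_s: 17.7
tool_pos: [0.5577, 0.0063, 0.198]
ee_rot: [0.0, 0.708, 0.0, 0.706]
force: [0.8, -0.5, -0.8]
gripper_width: 0.262
```

Emit:
apply_moves --targets '[[[0,0.045,-0.0047],[0,0,0]],[[0,0.045,-0.0047],[0,0,0]],[[0,0.045,-0.0047],[0,0,0]],[[0,0.045,-0.0047],[0,0,0]],[[0,0.032,-0.0035],[0,0,0]]]'

```text
time_s: 18.2
tool_pos: [0.5351, 0.2192, 0.1979]
ee_rot: [-0.001, 0.708, 0.0, 0.706]
force: [0.3, 0.0, -1.6]
gripper_width: 0.265
```

Emit:
apply_moves --targets '[[[0.02,0,0],[0,0,0]],[[0.02,0,0],[0,0,0]],[[0.01,0,0],[0,0,0]],[[0,0,0],[0,0,0]],[[0,0,0],[0,0,0]]]'

```text
time_s: 18.7
tool_pos: [0.5368, 0.2163, 0.1497]
ee_rot: [0.0, 0.707, -0.0, 0.707]
force: [-0.0, 0.4, -0.5]
gripper_width: 0.272
```

```bash
python3 - <<'E'
from h import *
st();snap('side','pics/s13.png');snap('scene','pics/c13.png');snap('wrist','pics/w13.png');go([.536,.2172,.13],0)
cv2.imwrite('pics/z15.png',np.hstack([cv2.resize(cv2.imread('pics/s13.png')[130:220,190:280],None,fx=4.4,fy=4.4,interpolation=cv2.INTER_CUBIC),cv2.resize(cv2.imread('pics/c13.png')[130:220,340:430],None,fx=4.4,fy=4.4,interpolation=cv2.INTER_CUBIC)]))
E
```

```text
t 18.7 tcp [0.5368 0.2163 0.1497] F [-0.01  0.39 -0.46] w 23.3 q [ 0.251  0.513  1.489 -0.     1.14   0.251]
x [-0. -0. -1.] y [ 0.001  1.    -0.   ] z [ 1.    -0.001 -0.   ]
t 18.85 tcp [0.5373 0.2165 0.1507] F [ 0.47 -0.11 -2.06] w 22.6 q [ 0.251  0.511  1.488 -0.     1.14   0.251]
x [ 0.002  0.    -1.   ] y [0. 1. 0.] z [ 1.    -0.     0.002]
world d [-0.0013  0.0007 -0.0207] tool shift now [ 0.0207  0.0007 -0.0013]
rotvec tool [-0.0005  0.0017 -0.0004] shift in new frame [ 0.0207  0.0007 -0.0013]
```

View pics/z15.png

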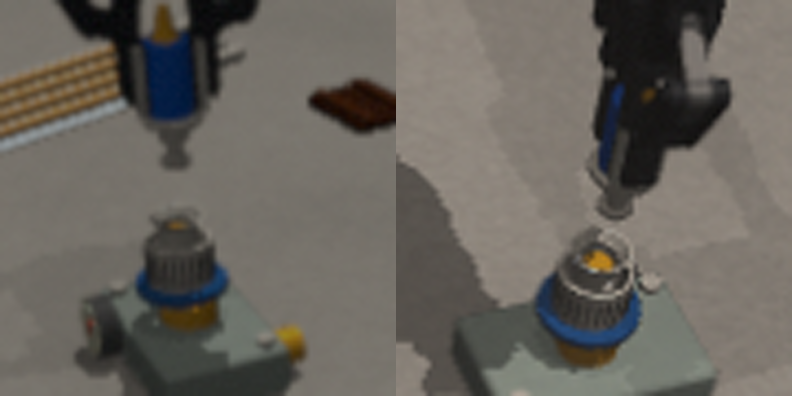

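View pics/w13.png

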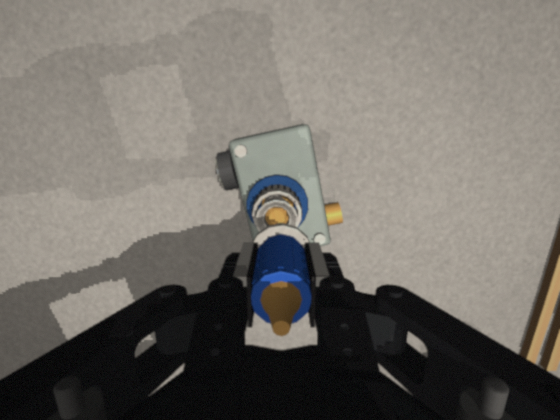

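```bash
python3 - <<'E'
from h import *
S=load('pics/c13.png');D=load('pics/s13.png');W=load('pics/w13.png')
print('tip',tri((S,390.2,177.5),(D,229.7,166.8)), onz(S,390.2,177.5,.119),onz(D,229.7,166.8,.119))
print('rim',tri((S,387,187),(D,230,179.5)), onz(S,387,187,.089),onz(D,230,179.5,.089))
# wrist rim: collar centre 277,214
print('wrist collar',onz(W,276.8,215,.0825),ray(W,0,0)[0])
print('ring W', onz(W,277,203,.053))
cv2.imwrite('pics/z16.png',cv2.resize(cv2.imread('pics/w13.png')[160:260,220:340],None,fx=6,fy=6,interpolation=cv2.INTER_CUBIC))
E
```

```text
tip [0.53768209 0.21957712 0.11738341] [0.53845642 0.21936482 0.119     ] [0.53756027 0.21498313 0.119     ]
rim [0.53533644 0.21840168 0.08677317] [0.53592616 0.21837141 0.089     ] [0.53538676 0.21185669 0.089     ]
wrist collar [0.53541474 0.21774384 0.0825    ] [0.53789967 0.28323897 0.29196746]
ring W [0.53525804 0.21839531 0.053     ]
```

View pics/z16.png

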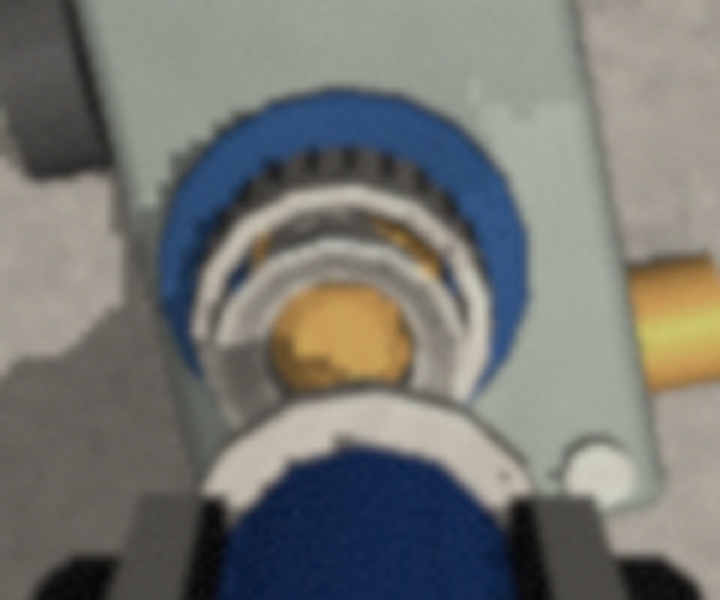

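Emit:
apply_moves --targets '[[[0,0,-0.0022],[0,0,0]],[[0.01,0,0],[0,0,0]],[[0.01,0,0],[0,0,0]],[[0.005,0,0],[0,0,0]],[[0,0,0],[0,0,0]]]'

```text
time_s: 19.35
tool_pos: [0.5337, 0.2164, 0.1233]
ee_rot: [-0.0, 0.708, -0.0, 0.706]
force: [0.2, -0.1, -1.6]
gripper_width: 0.262
```

```bash
python3 - <<'E'
from h import *
st();snap('side','pics/s14.png');snap('scene','pics/c14.png')
cv2.imwrite('pics/z17.png',np.hstack([cv2.resize(cv2.imread('pics/s14.png')[130:220,190:280],None,fx=4.4,fy=4.4,interpolation=cv2.INTER_CUBIC),cv2.resize(cv2.imread('pics/c14.png')[130:220,340:430],None,fx=4.4,fy=4.4,interpolation=cv2.INTER_CUBIC)]))
E
```

```text
t 19.35 tcp [0.5337 0.2164 0.1233] F [ 0.22 -0.13 -1.59] w 22.4 q [ 0.252  0.538  1.526 -0.     1.08   0.252]
x [-0.003 -0.001 -1.   ] y [-0.     1.    -0.001] z [ 1.    -0.    -0.003]
```

View pics/z17.png

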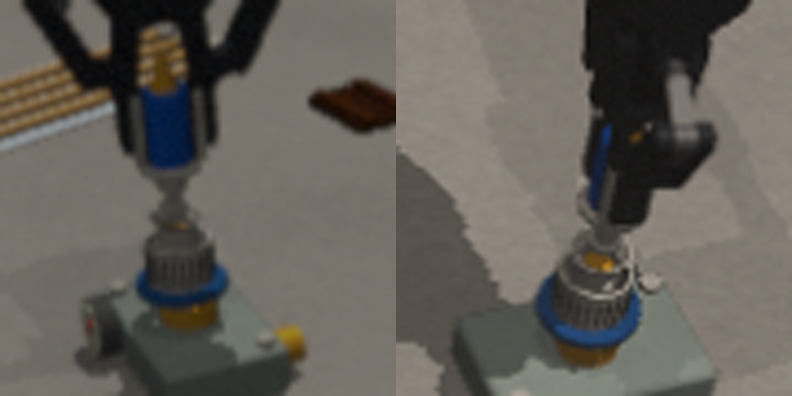

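The plug is centred over the funnel in both views. I'll lower it in small steps and watch the force.

Emit:
apply_moves --targets '[[[0.002,0,0],[0,0,0]],[[0.002,0,0],[0,0,0]],[[0,0,0],[0,0,0]],[[0,0,0],[0,0,0]],[[0,0,0],[0,0,0]]]'

```text
time_s: 19.95
tool_pos: [0.5345, 0.2166, 0.1209]
ee_rot: [-0.0, 0.707, -0.0, 0.707]
force: [0.1, -0.1, -1.3]
gripper_width: 0.272
```

Emit:
apply_moves --targets '[[[0.0015,0,0],[0,0,0]],[[0.001,0,0],[0,0,0]],[[0,0,0],[0,0,0]],[[0,0,0],[0,0,0]],[[0,0,0],[0,0,0]]]'

```text
time_s: 20.45
tool_pos: [0.5345, 0.2166, 0.1183]
ee_rot: [-0.0, 0.707, -0.0, 0.707]
force: [0.2, 0.3, -1.9]
gripper_width: 0.262
```

Emit:
apply_moves --targets '[[[0.001,0,0],[0,0,0]],[[0.001,0,0],[0,0,0]],[[0,0,0],[0,0,0]],[[0,0,0],[0,0,0]],[[0,0,0],[0,0,0]]]'

```text
time_s: 20.95
tool_pos: [0.5344, 0.2166, 0.1163]
ee_rot: [-0.0, 0.707, -0.0, 0.707]
force: [-0.1, -0.6, -2.5]
gripper_width: 0.268
```

Emit:
apply_moves --targets '[[[0.001,0,0],[0,0,0]],[[0.001,0,0],[0,0,0]],[[0,0,0],[0,0,0]],[[0,0,0],[0,0,0]],[[0,0,0],[0,0,0]]]'

```text
time_s: 21.45
tool_pos: [0.5345, 0.2166, 0.1143]
ee_rot: [-0.0, 0.707, -0.0, 0.707]
force: [-0.0, -0.0, -0.6]
gripper_width: 0.266
```

Emit:
apply_moves --targets '[[[0.001,0,0],[0,0,0]],[[0.001,0,0],[0,0,0]],[[0,0,0],[0,0,0]],[[0,0,0],[0,0,0]],[[0,0,0],[0,0,0]]]'

```text
time_s: 21.95
tool_pos: [0.5345, 0.2166, 0.1123]
ee_rot: [-0.0, 0.707, -0.0, 0.707]
force: [0.0, -1.1, 1.1]
gripper_width: 0.264
```

```bash
python3 - <<'E'
from h import *
st();snap('side','pics/s15.png');snap('scene','pics/c15.png')
cv2.imwrite('pics/z18.png',np.hstack([cv2.resize(cv2.imread('pics/s15.png')[130:220,190:280],None,fx=4.4,fy=4.4,interpolation=cv2.INTER_CUBIC),cv2.resize(cv2.imread('pics/c15.png')[130:220,340:430],None,fx=4.4,fy=4.4,interpolation=cv2.INTER_CUBIC)]))
E
```

```text
t 21.95 tcp [0.5345 0.2166 0.1123] F [ 0.   -1.06  1.1 ] w 22.5 q [ 0.252  0.551  1.538 -0.     1.052  0.252]
x [ 0. -0. -1.] y [-0.  1. -0.] z [1. 0. 0.]
```

View pics/z18.png

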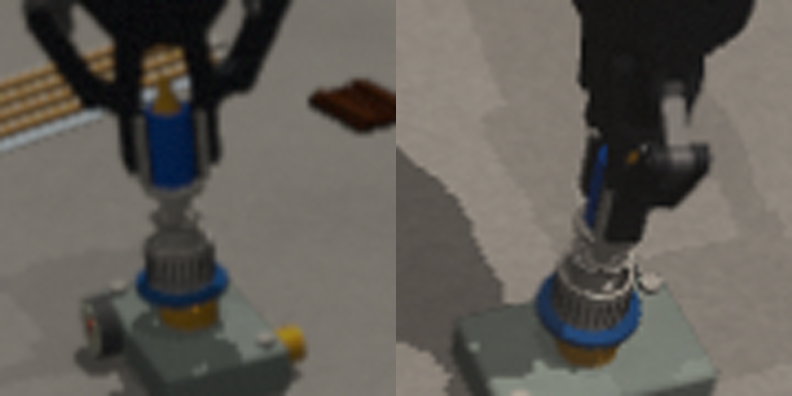

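The plug is inside the funnel and just touching the collar. I'll keep going.

Emit:
apply_moves --targets '[[[0.001,0,0],[0,0,0]],[[0.001,0,0],[0,0,0]],[[0,0,0],[0,0,0]],[[0,0,0],[0,0,0]],[[0,0,0],[0,0,0]]]'

```text
time_s: 22.55
tool_pos: [0.5345, 0.2166, 0.1102]
ee_rot: [-0.0, 0.707, -0.0, 0.707]
force: [-0.1, -0.6, 1.0]
gripper_width: 0.266
```

Emit:
apply_moves --targets '[[[0.001,0,0],[0,0,0]],[[0.001,0,0],[0,0,0]],[[0,0,0],[0,0,0]],[[0,0,0],[0,0,0]],[[0,0,0],[0,0,0]]]'

```text
time_s: 23.05
tool_pos: [0.5345, 0.2166, 0.1083]
ee_rot: [-0.0, 0.707, -0.0, 0.707]
force: [1.0, -0.8, 1.1]
gripper_width: 0.266
```

Emit:
apply_moves --targets '[[[0.001,0,0],[0,0,0]],[[0.001,0,0],[0,0,0]],[[0,0,0],[0,0,0]],[[0,0,0],[0,0,0]],[[0,0,0],[0,0,0]]]'

```text
time_s: 23.55
tool_pos: [0.5347, 0.2166, 0.1068]
ee_rot: [0.0, 0.707, 0.0, 0.707]
force: [0.5, -0.6, 5.3]
gripper_width: 0.266
```

Emit:
apply_moves --targets '[[[0.001,0,0],[0,0,0]],[[0,0,0],[0,0,0]],[[0,0,0],[0,0,0]],[[0,0,0],[0,0,0]],[[0,0,0],[0,0,0]]]'

```text
time_s: 24.05
tool_pos: [0.5347, 0.2167, 0.1055]
ee_rot: [0.0, 0.707, 0.0, 0.707]
force: [0.5, -0.4, 5.7]
gripper_width: 0.267
```

Emit:
apply_moves --targets '[[[0.001,0,0],[0,0,0]],[[0,0,0],[0,0,0]],[[0,0,0],[0,0,0]],[[0,0,0],[0,0,0]],[[0,0,0],[0,0,0]]]'

```text
time_s: 24.55
tool_pos: [0.5347, 0.2167, 0.1046]
ee_rot: [0.0, 0.707, 0.0, 0.707]
force: [-0.4, -0.4, 5.5]
gripper_width: 0.265
```

```bash
python3 - <<'E'
from h import *
st();snap('side','pics/s16.png');snap('scene','pics/c16.png');st()
cv2.imwrite('pics/z19.png',np.hstack([cv2.resize(cv2.imread('pics/s16.png')[130:220,190:280],None,fx=4.4,fy=4.4,interpolation=cv2.INTER_CUBIC),cv2.resize(cv2.imread('pics/c16.png')[130:220,340:430],None,fx=4.4,fy=4.4,interpolation=cv2.INTER_CUBIC)]))
E
```

```text
t 24.55 tcp [0.5347 0.2167 0.1046] F [-0.38 -0.4   5.47] w 22.7 q [ 0.252  0.56   1.546 -0.     1.034  0.252]
x [ 0.001  0.    -1.   ] y [0. 1. 0.] z [ 1.    -0.     0.001]
t 24.65 tcp [0.5347 0.2167 0.1046] F [-0.82 -0.38  5.12] w 22.5 q [ 0.252  0.56   1.546 -0.     1.035  0.252]
x [ 0.001  0.    -1.   ] y [0. 1. 0.] z [ 1.    -0.     0.001]
```

View pics/z19.png

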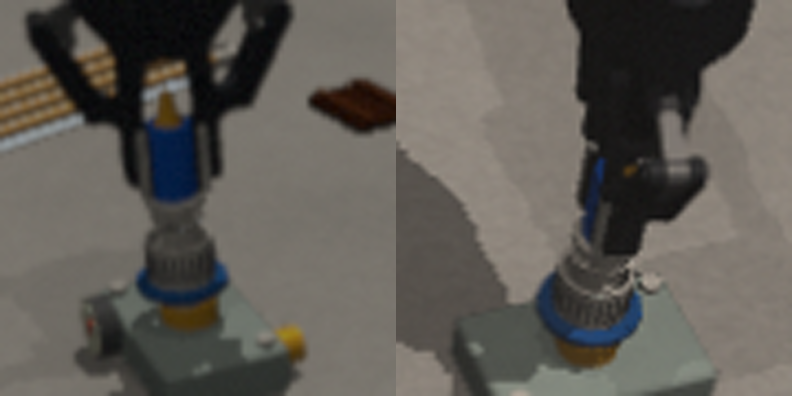

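It is going in at about 7.5 N, with the shoulder still roughly 6 to 7 mm above the rim.

Emit:
apply_moves --targets '[[[0.001,0,0],[0,0,0]],[[0,0,0],[0,0,0]],[[0.001,0,0],[0,0,0]],[[0,0,0],[0,0,0]],[[0,0,0],[0,0,0]]]'

```text
time_s: 25.15
tool_pos: [0.5347, 0.2166, 0.1022]
ee_rot: [0.0, 0.707, 0.0, 0.707]
force: [2.2, -0.6, 2.2]
gripper_width: 0.265
```

Emit:
apply_moves --targets '[[[0.001,0,0],[0,0,0]],[[0,0,0],[0,0,0]],[[0.001,0,0],[0,0,0]],[[0,0,0],[0,0,0]],[[0,0,0],[0,0,0]]]'

```text
time_s: 25.65
tool_pos: [0.5344, 0.2166, 0.1001]
ee_rot: [-0.0, 0.707, -0.0, 0.707]
force: [0.8, -0.4, 1.6]
gripper_width: 0.27
```

Emit:
apply_moves --targets '[[[0.001,0,0],[0,0,0]],[[0,0,0],[0,0,0]],[[0,0,0],[0,0,0]],[[0,0,0],[0,0,0]],[[0,0,0],[0,0,0]]]'

```text
time_s: 26.15
tool_pos: [0.5344, 0.2166, 0.0992]
ee_rot: [-0.0, 0.707, -0.0, 0.707]
force: [0.5, -0.1, 1.8]
gripper_width: 0.265
```

```bash
python3 - <<'E'
from h import *
st();snap('side','pics/s17.png');snap('scene','pics/c17.png');st()
cv2.imwrite('pics/z20.png',np.hstack([cv2.resize(cv2.imread('pics/s17.png')[130:220,190:280],None,fx=4.4,fy=4.4,interpolation=cv2.INTER_CUBIC),cv2.resize(cv2.imread('pics/c17.png')[130:220,340:430],None,fx=4.4,fy=4.4,interpolation=cv2.INTER_CUBIC)]))
E
```

```text
t 26.15 tcp [0.5344 0.2166 0.0992] F [ 0.5  -0.12  1.81] w 22.6 q [ 0.252  0.567  1.552 -0.     1.023  0.252]
x [-0. -0. -1.] y [-0.  1. -0.] z [ 1.  0. -0.]
t 26.25 tcp [0.5344 0.2166 0.0993] F [ 2.06 -0.9   2.49] w 23.0 q [ 0.252  0.566  1.552 -0.     1.023  0.252]
x [ 0. -0. -1.] y [-0.  1. -0.] z [1. 0. 0.]
```

View pics/z20.png

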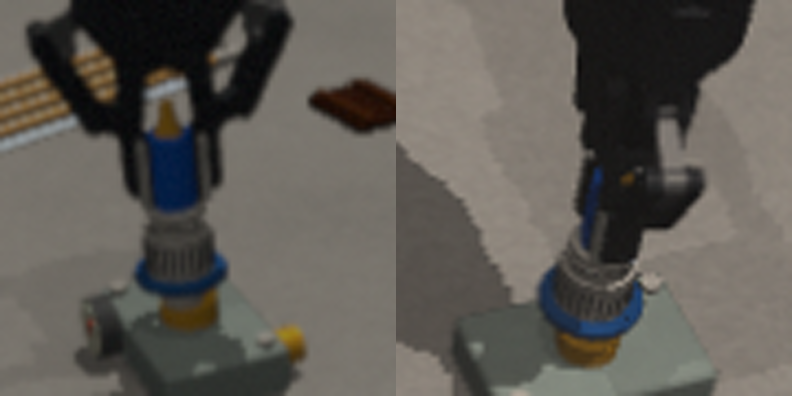

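The ring has jumped up by about 2.5 px in the side view (row 283 to row 272 of the crop) and the force has dropped, so the sleeve sprang forward. I'll press one more gentle millimetre, then lift lightly to test the lock before releasing.

Emit:
apply_moves --targets '[[[0.001,0,0],[0,0,0]],[[0,0,0],[0,0,0]],[[0,0,0],[0,0,0]],[[0,0,0],[0,0,0]],[[0,0,0],[0,0,0]]]'

```text
time_s: 26.75
tool_pos: [0.5344, 0.2166, 0.0982]
ee_rot: [-0.0, 0.707, -0.0, 0.707]
force: [1.6, 1.5, 2.6]
gripper_width: 0.264
```

Emit:
apply_moves --targets '[[[-0.001,0,0],[0,0,0]],[[-0.001,0,0],[0,0,0]],[[-0.001,0,0],[0,0,0]],[[-0.001,0,0],[0,0,0]],[[0,0,0],[0,0,0]]]'

```text
time_s: 27.25
tool_pos: [0.5341, 0.2164, 0.1013]
ee_rot: [-0.0, 0.708, -0.0, 0.707]
force: [3.6, 0.5, -8.2]
gripper_width: 0.261
```

```bash
python3 - <<'E'
from h import *
st()
E
```

```text
t 27.25 tcp [0.5341 0.2164 0.1013] F [ 3.61  0.49 -8.18] w 22.3 q [ 0.252  0.564  1.55  -0.     1.029  0.252]
x [-0.001 -0.    -1.   ] y [ 0.  1. -0.] z [ 1.    -0.    -0.001]
```

The lock resists the pull at −8 N. I'll unload, open the fingers and retreat.

Emit:
apply_moves --targets '[[[0.0015,0,0],[0,0,0]],[[0,0,0],[0,0,0]],[[0,0,0],[0,0,0]],[[0,0,0],[0,0,0]],[[0,0,0],[0,0,0]]]'

```text
time_s: 27.75
tool_pos: [0.5342, 0.2165, 0.1008]
ee_rot: [-0.0, 0.707, -0.0, 0.707]
force: [-0.1, -0.1, -2.2]
gripper_width: 0.265
```

Emit:
apply_moves --targets '[[[0,0,0],[0,0,0]],[[0,0,0],[0,0,0]],[[0,0,0],[0,0,0]],[[0,0,0],[0,0,0]],[[0,0,0],[0,0,0]]]' --gripper 0.065

```text
time_s: 28.25
tool_pos: [0.5345, 0.2166, 0.1009]
ee_rot: [-0.0, 0.707, -0.0, 0.707]
force: [0.7, 0.3, -1.3]
gripper_width: 0.759
```

Emit:
apply_moves --targets '[[[-0.02,0,0],[0,0,0]],[[-0.03,0,0],[0,0,0]],[[-0.03,0,0],[0,0,0]],[[-0.04,0,0],[0,0,0]],[[0,0,0],[0,0,0]]]'

```text
time_s: 28.75
tool_pos: [0.537, 0.2173, 0.2266]
ee_rot: [0.001, 0.703, 0.001, 0.711]
force: [1.4, 0.4, 0.7]
gripper_width: 0.764
```

Emit:
apply_moves --targets '[[[0,0,0],[0,0,0]],[[0,0,0],[0,0,0]],[[0,0,0],[0,0,0]],[[0,0,0],[0,0,0]],[[0,0,0],[0,0,0]]]'

```text
time_s: 29.25
tool_pos: [0.5342, 0.2165, 0.2201]
ee_rot: [-0.0, 0.708, -0.0, 0.707]
force: [0.7, -0.1, 0.1]
gripper_width: 0.761
```

```bash
python3 - <<'E'
from h import *
st();snap('side','pics/s18.png');snap('scene','pics/c18.png');snap('wrist','pics/w18.png')
cv2.imwrite('pics/z21.png',np.hstack([cv2.resize(cv2.imread('pics/s18.png')[130:220,190:280],None,fx=4.4,fy=4.4,interpolation=cv2.INTER_CUBIC),cv2.resize(cv2.imread('pics/c18.png')[130:220,340:430],None,fx=4.4,fy=4.4,interpolation=cv2.INTER_CUBIC)]))
E
```

```text
t 29.25 tcp [0.5342 0.2165 0.2201] F [ 0.69 -0.11  0.15] w 65.0 q [ 0.252  0.446  1.395 -0.     1.302  0.252]
x [-0.001 -0.    -1.   ] y [ 0.  1. -0.] z [ 1.    -0.    -0.001]
```

View pics/z21.png

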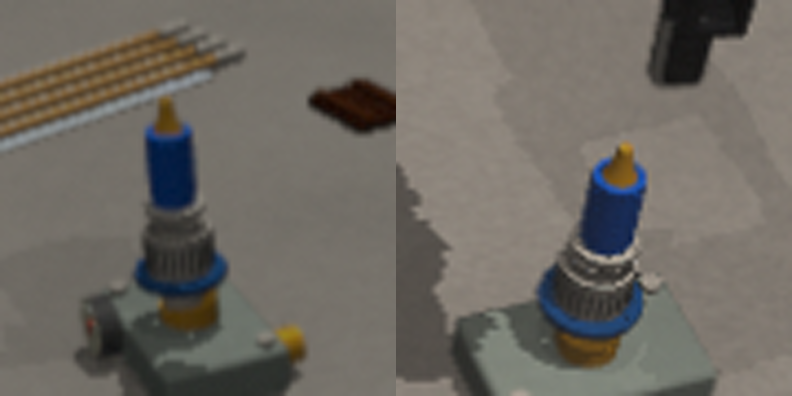

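View pics/c18.png

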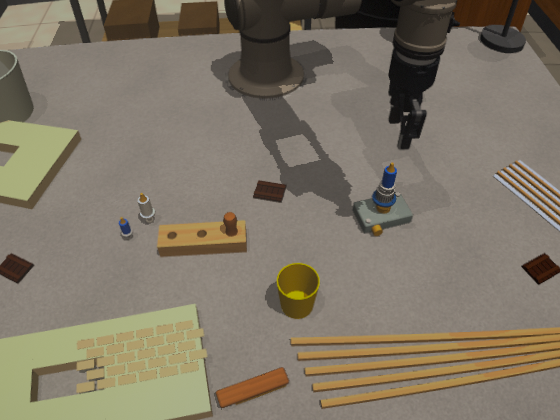

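```bash
python3 - <<'E'
from h import *
S=load('pics/c18.png');D=load('pics/s18.png')
b=tri((S,392,163),(D,228,152.5)); c=tri((S,340+(602-396)/4.4,130+305/4.4),(D,190+181/4.4,130+272/4.4)); v=b-c
print('brass end',b,'ring',c,'tilt',np.arctan2(np.hypot(v[0],v[1]),v[2]))
robot.job_done(); st()
E
```

```text
brass end [0.53584028 0.21699953 0.15425052] ring [0.53651593 0.2238808  0.05122677] tilt 0.06701379518668658
the job is handed in; nothing more can be done
the job is handed in; nothing more can be done
```

The blue nozzle is locked in the coupler and released, and the job is handed in at about 29.4 s of the 72 s allowed.

- **Sleeve:** I pushed it down by its ring to the hard stop, at about 16 N. It stayed back when let go, and the brass collar came up.
- **Insertion:** The plug went in with about 5.7 N read at the wrist, roughly 8 N allowing for the nozzle's weight. That is well under 30 N. The ring then jumped forward and the force dropped.
- **Lock check:** A pull of about 6–8 N on the seated nozzle did not draw it out.
- **Last pictures:** The nozzle stands in the coupler with the sleeve forward, and the gripper is clear above it. The awl, cup and shutter look unmoved.
- **Position:** The brass end measured (0.536, 0.217, 0.154 m), where a locked nozzle should stand. That is about 3 mm from the block's centre line.

Two measurements were off or disagreed:

- **Coupler shift:** The coupler moved about 5 mm in −x while I pulled the sleeve. I measured it again and used the new position.
- **Ring and tilt:** The last ring-centre estimate came out about 7 mm off in y and some 7 mm too low. The tilt computed from it, 0.067 rad, is therefore rough. It is still below the 0.12 rad limit.

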